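# Discharge a sample dish and start the moisture analyser

## Robot

A 6-joint arm with a two-finger parallel gripper is mounted at the origin on the work surface. World frame = base frame: x ahead of the robot, y to its left, z up, the work surface at z = 0. Lengths are in m, angles in rad, forces in N, time in s.
With the tool pointing down it reaches from about 0.425 to 0.95 m from the base axis. Payload 3.5 kg.
Tool frame: the origin (TCP) lies midway between the tips of the shut fingers; the grasp point (between the pads) lies ctrl.grasp_offset behind it (ctrl.grasp_offset is the distance from the TCP to the grasp point, in m); x points along the fingers, y is the direction in which the jaws open and shut, and the axes are right-handed (so a half turn about x gives the same grasp; the last joint's range is limited). The gripper opens to 85 mm and grips with 20 to 120 N. Pads are 22 mm wide; open, the fingers measure 114 mm over their backs; the gripper's body (76 mm by 85 mm) begins 54 mm behind the grasp point. The pads swing forward as they close: fully open they stand 13 mm farther back than shut.
Start: joints at [1.064, 0.286, 1.577, -0, 1.279, -0.15], TCP at [0.236, 0.632, 0.231] pointing down, gripper open.
Joint ranges: [-2.77, 2.77], [-0.9, 2.22], [0.21, 2.48], [-1.53, 4.67], [0.24, 2.81], [-2.84, 2.84]. Speed limits (rad/s): [2.79, 2.79, 3.14, 3.14, 3.14, 3.14].

## Interface

Orientations are given as a unit quaternion [x, y, z, w].
In Python, from plant import readout, read_camera, sign_off, ctrl gives the robot as it stands.
- The arm moves only by the tool drive_tool, never from a script. Its argument "steps" is a list of rows, each a list of 5 numbers: the shift along the tool's x, y, z in cm, then the turn about the tool's x in degrees, then the opening, from 0 (shut) to 1 (fully open). A call has 1 to 10 rows; each row shifts and turns the commanded pose from where the row before left it, along the tool's axes as they then stand; what a row does not reach is not made up. A row lasts 1/10 s, in which the tool goes at most 50 mm and 8.59 degrees, less where a joint would pass 70% of its speed; a pose out of reach is approached as far as the arm can. A call is refused whole if a number of a shift passes 5 or a number of a turn 8.59, either way. A call with a gripper value outside its range is refused whole. The fingers move at their own pace and stop on an object; "force" is the grip in N (left out, the last holds). Time passes only in rows, so rows that do not move let the fingers close. It gives the time, the measured TCP pose, the force and the opening at its end, in the units of the state.
- readout.get_state(): the state, without advancing time (a new reading comes with each control period).
- read_camera(name): name is "scene" or "top"; returns a dict with "frame" (384x512x3 uint8, red, green, blue), "vertical_fov" (degrees; the focal length in pixels is half the picture's height over the tangent of half this angle, whatever the lens; pixels are square), "cx", "cy" (the principal point, pixels), "k1" (the pictures are not rectified: a ray, as slopes to the right and down, at radius r is drawn at 1 + k1 r^2 times it, then the intrinsics apply), "eye" and "orientation" of the camera in the world. Camera axes: x right, y up, looking along -z (the intrinsics and any distortion apply to the point x, -y, -z); pixel columns grow to the right and rows downward; lengths in m; the calibration is good to about 2 mm. A picture is of the moment at which its call begins. There is no depth.
- sign_off(): hands the job in, once; it reports no verdict.
The state is a dict: "time": time; "qpos": joint angles; "dq": joint speeds; "joint_efforts": joint torques, N m; "eef_pos": TCP position; "tcp_rot": TCP orientation; "contact_force": force on the tool from outside, world axes, zero at the start; "wrist_torque": the same for the moment, N m; "opening": opening from 0.0 (shut) to 1.0 (fully open).
Only numpy, scipy, OpenCV 4.12 (cv2) and the standard library are available. Lean on these libraries where they do the work, as an engineer would, in place of code of your own. Each camera call takes 0.05 s, during which the arm holds its last target. There are 200 camera calls.

## Task

The sample dish stands on the pedestal before the muzzle of the antistatic gun: squeeze the gun's trigger fully home for a moment and let it go. Then carry the dish, kept level, to the moisture analyser and set it upright and centred on the small round pan rest under the open cover, let go, fold the cover fully shut, and last press the large round start key all the way down. Leave the dish in there, and leave the other loose things on the bench where they are.

Things in the scene. Friction and masses are not known exactly. Their poses are not given: they have to be found in the camera images.
- ioniser: Stand of the antistatic gun, fixed to the bench: dark base plate 130 x 340 x 8 mm, from 45 mm before to 85 mm behind its origin, which lies on the bench mid-length. x points away from the robot, y along the gun from muzzle to rear. The gun's barrel lies level over x = 0, from y = -10 mm (muzzle tip) to 147 mm; a post and clamp hold it from behind (x = 65 mm, y = 20 mm).
- grip: Grey pistol body and its grip, fixed on the stand. Origin on the barrel's axis, 175 mm above the bench; barrel 40 mm across. The grip, 28 mm wide, hangs below it, 7 to 31 mm from the origin along y, and leans 25 degrees: its foot, 74 mm above the bench, comes towards the robot. The barrel roofs it over, so the tool must come tilted, pointing forward and down, closing along y.
- trigger (a joint): Black trigger blade, 18 mm wide, 12 mm thick, 64 mm long, hinged under the barrel on the muzzle side of the grip. 0 = released, 0.30 rad = fully home against its stop; a spring returns it. Fully home takes about 8 N at the height of squeeze.
- squeeze (a point): Point 62 mm below the barrel's axis along the leaning grip, midway between the back of the grip and the front of the trigger blade when the trigger is fully home. The grip's back is 20.5 mm to +y; the trigger's front 34.5 mm to -y released, 21 mm home. Close the fingers centred here or a few mm to +y; come in centred about 7 mm to -y for room.
- pedestal_top (a point): Centre of the pedestal's top, an aluminium disc 64 mm across, 100 mm above the bench, on the gun stand.
- dish: Loose round aluminium sample dish, 64 mm across, 18 mm high, about 90 g, holding a white pressed tablet. Origin at the centre of its underside; z up. A handle bar sticks out along its -x, from 28 to 64 mm from the centre, 10 mm wide (along y), 14 mm tall, from 15 to 29 mm above the underside.
- dish_grip (a point): Middle of the dish's handle bar, 48 mm from the centre along -x and 22 mm above the underside.
- pan_rest (a point): Centre of the top of the analyser's pan rest: a steel disc 60 mm across on a short stem, 8 mm above the deck, 93 mm above the bench. The dish's origin must come to this point, handle any way round that fits under the cover (best towards the robot).
- analyser: White moisture analyser, fixed to the bench: 330 mm deep (x), 200 mm wide (y). Origin on the bench under its middle; x points away from the robot. Keypad step in front (x = -165 to -60 mm) 55 mm high; slate deck behind it, 85 mm high.
- cover (a joint): White heater cover, a box open below, 170 mm (x) x 150 mm (y) x 70 mm, hinged at its far lower edge. 0 = fully shut on the deck, about 1.6 rad = standing open. A stiff hinge: it stays where it is left; it takes about 3 to 6 N at the bar.
- cover_hinge (a point): Middle of the cover's hinge axis (parallel to the analyser's y), 125 mm behind the analyser's origin, 87 mm above the bench.
- cover_bar (a point): Middle of the steel bar handle on the cover's front face: round bar 10 mm thick, 84 mm long, parallel to the hinge, 32 mm clear of the face (centre), 207 mm from the hinge axis. In the shut position it is 202 mm in front of the hinge and 45 mm above it.
- start_top (a point): Centre of the top of the large round start key (26 mm across), at the right front of the keypad step; z is up.
- start (a joint): Start key: 0 = up, 0.005 m = all the way down; sprung, 5 N.
- vial: Bystander: a glass vial with cap, 24 mm across, 55 mm tall, standing on the gun stand's base plate between gun and pedestal. Origin: centre of its underside.
- reagent: Bystander: an amber bottle 60 mm across, 110 mm tall, behind the gun stand. Origin: centre of its underside.
- beaker: Bystander: a glass beaker 68 mm across, 85 mm tall, behind the gun stand. Origin: centre of its underside.
- spatula: Bystander: a flat steel micro-spatula 165 mm long, 5 mm thick, lying in front of the gun stand. Origin: centre of its underside.
- mortar: Bystander: a white bowl 90 mm across, 50 mm tall, at the left side of the bench. Origin: centre of its underside.
- tub: Bystander: a white tub 90 mm across, 90 mm tall, at the right side of the bench. Origin: centre of its underside.
- pot: Bystander: a small white pot 40 mm across, 50 mm tall, at the left side of the bench. Origin: centre of its underside.
Not all that is in view belongs to the job. Of the things shaped like the dish, the aluminium one is meant.

How it is judged:
By the outcome, as a careful person would: the job done as asked, in the order asked, and still so for the second after the job is handed in, with the robot touching nothing.
It also fails if it takes over 72 s, if anything falls off the work surface, if the arm or the gripper's body presses on something with over 40 N, if the wrist force passes 120 N, or if a joint passes its speed limit or range.

## Working session

There is one attempt and no reset: what is moved stays moved. The work goes in short steps, Python scripts to look and compute and a tool call to move; the robot and the scene stay as the last step left them, time stands still between calls to the robot, and variables do not carry over. Pictures are saved under pics/ and viewed, about 8 in all and at most 12, crops included, and the job is handed in when it is done.

Besides the shell and the picture viewer there is one more tool, called after "Emit:" as name(argument=value, ...), one argument or row to a line, values as JSON. drive_tool: Moves the arm, as the interface text tells. Its arguments: {"type":"object","properties":{"steps":{"type":"array","items":{"type":"array","items":{"type":"number"}}},"force":{"type":"number"}},"required":["steps"]}

```bash
ls; mkdir -p pics; cat > h.py <<'E'
import numpy as np, cv2
from scipy.spatial.transform import Rotation as R
from plant import readout, read_camera, sign_off, ctrl
def K(c):
    h,w=c["frame"].shape[:2]; f=h/2/np.tan(np.radians(c["vertical_fov"])/2)
    return np.array([[f,0,c["cx"]],[0,f,c["cy"]],[0,0,1]]),np.array([c["k1"],0,0,0,0.])
def ray(c,uv):
    k,d=K(c); p=cv2.undistortPoints(np.array([[uv]],float),k,d)[0,0]
    v=R.from_quat(c["orientation"]).apply([p[0],-p[1],-1]); return np.array(c["eye"]),v/np.linalg.norm(v)
def onz(c,uv,z):
    e,v=ray(c,uv); return e+v*(z-e[2])/v[2]
def proj(c,P):
    k,d=K(c); q=R.from_quat(c["orientation"]).inv().apply(np.atleast_2d(P)-np.array(c["eye"]))
    q=q*[1,-1,-1]; return cv2.projectPoints(q,np.zeros(3),np.zeros(3),k,d)[0][:,0]
def tri(c1,u1,c2,u2):
    (a,v),(b,w)=ray(c1,u1),ray(c2,u2); s=np.linalg.lstsq(np.c_[v,-w],b-a,rcond=None)[0]
    return (a+v*s[0]+b+w*s[1])/2, np.linalg.norm(a+v*s[0]-b-w*s[1])
E
python3 - <<'E'
from h import *
import pickle
s=readout.get_state(); print(s["eef_pos"],s["tcp_rot"],ctrl.grasp_offset)
for n in("scene","top"):
    c=read_camera(n); pickle.dump(c,open(n+".pkl","wb"))
    print(n,c["eye"],R.from_quat(c["orientation"]).as_matrix().round(2).tolist(),c["vertical_fov"],c["k1"])
    cv2.imwrite(f"pics/{n}0.png",cv2.resize(c["frame"][:,:,::-1],(800,600),interpolation=cv2.INTER_CUBIC))
E
```

```text
pics
[0.23542154 0.63192168 0.2299298 ] [ 0.12468541  0.69614767 -0.12626291  0.69562177] 0.0187
scene [1.26960705 0.5031707  1.46720639] [[-0.57, -0.69, 0.45], [0.82, -0.48, 0.31], [0.0, 0.54, 0.84]] 46.59430245766904 -0.12831655867953506
top [0.45262493 0.00525201 1.63017495] [[0.0, 1.0, -0.07], [-1.0, 0.0, -0.01], [-0.01, 0.07, 1.0]] 44.498738441995116 0.027681796691515752
```

View pics/scene0.png

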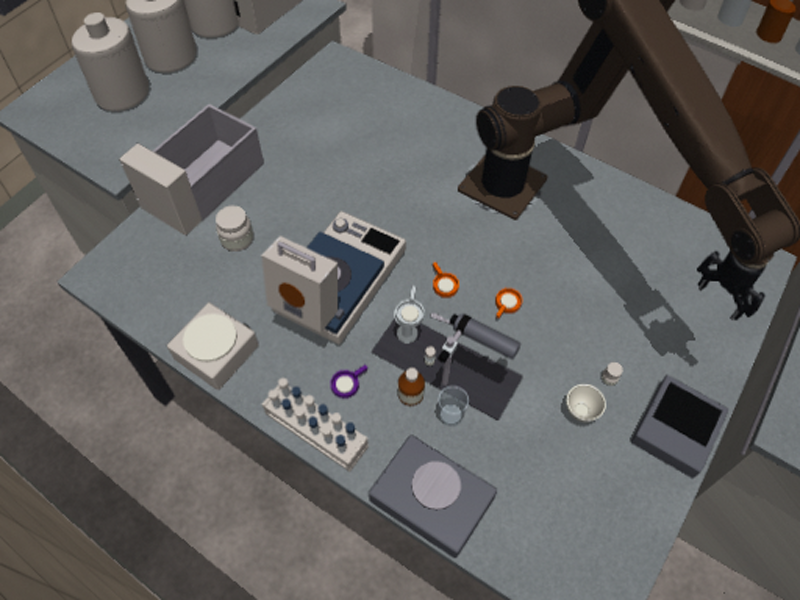

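View pics/top0.png

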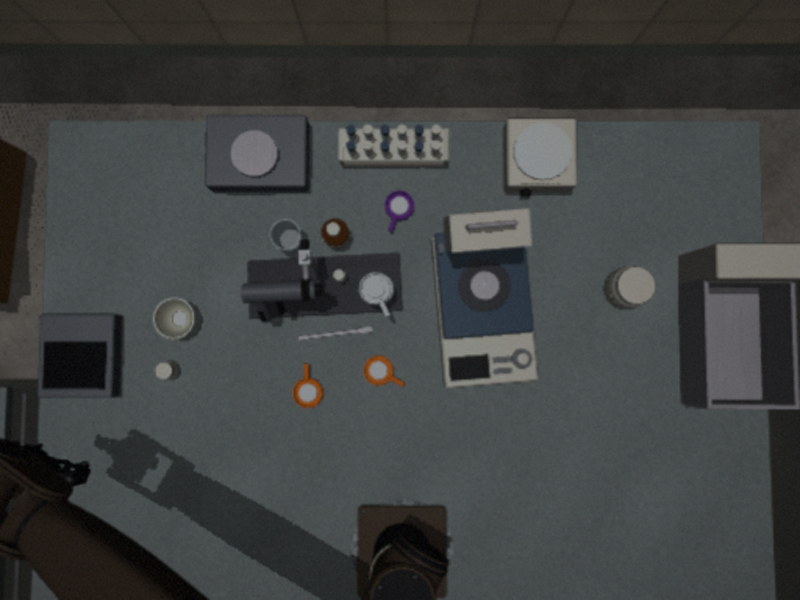

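The scene view shows the gun stand in the middle (pedestal and dish near 408,315) and the analyser with its open cover near 330,280. In the top view the dish is at (378,290) with its handle toward the robot, the pan rest at (485,286) and the start key at (521,358). I'll crop both for pixel accuracy.

```bash
python3 - <<'E'
import pickle,cv2
c=pickle.load(open("top.pkl","rb"))["frame"][:,:,::-1]
cv2.imwrite("pics/top_c.png",cv2.convertScaleAbs(cv2.resize(c[125:255,150:350],None,fx=4,fy=4,interpolation=cv2.INTER_CUBIC),alpha=1.7))
c=pickle.load(open("scene.pkl","rb"))["frame"][:,:,::-1]
cv2.imwrite("pics/scene_c.png",cv2.convertScaleAbs(cv2.resize(c[130:270,160:350],None,fx=4,fy=4,interpolation=cv2.INTER_CUBIC),alpha=1.5))
E
```

```text
(no output)
```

View pics/top_c.png

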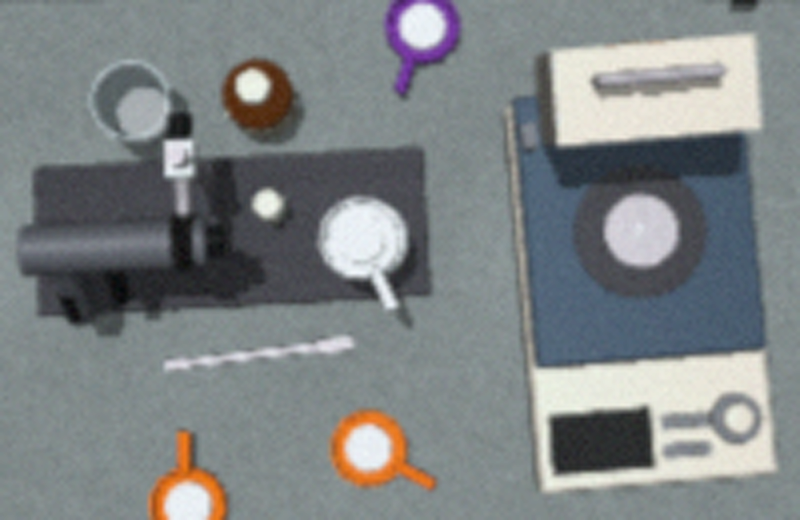

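View pics/scene_c.png

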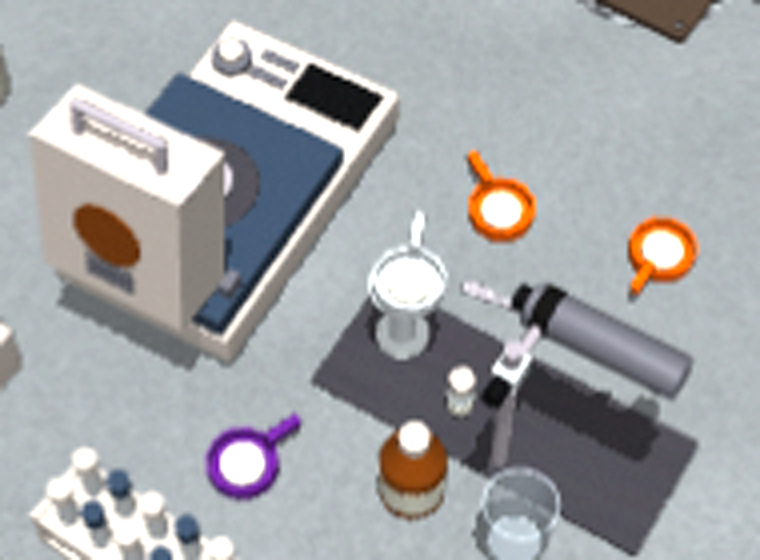

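The crops resolve the plate corners, dish (362,238), pan rest (642,231), key (737,418), cover bar (595–722, 75) and barrel. Next step: turn them into positions.

```bash
cat > m.py <<'E'
from h import *
import pickle
T=pickle.load(open("top.pkl","rb")); S=pickle.load(open("scene.pkl","rb"))
t=lambda u,v:((u+.5)/4-.5+150,(v+.5)/4-.5+125)
s=lambda u,v:((u+.5)/4-.5+160,(v+.5)/4-.5+130)
if __name__=="__main__":
    np.set_printoptions(precision=4,suppress=True)
    P=[onz(T,t(*p),.008) for p in[(35,168),(425,150),(432,296),(37,316)]]
    print("plate",*P); e1=(P[1]-P[0])+(P[2]-P[3]); print("yaw",np.degrees(np.arctan2(e1[0],-e1[1])),"len",np.linalg.norm(e1)/2, "mid",np.mean(P,0))
    # scene plate corners, far ones
    Q=[onz(S,s(*p),.008) for p in[(695,445),(370,297),(313,380),(635,553)]]; print("plateS",*Q)
    print("dish rim T",onz(T,t(362,238),.118),"handle end",onz(T,t(391,304),.129),"root",onz(T,t(378,272),.129))
    print("dish S",onz(S,s(408,284),.118),"hend",onz(S,s(419,214),.129))
    print("barrel",onz(T,t(24,250),.175),onz(T,t(185,244),.175))
    A=[onz(T,t(*p),.055) for p in[(775,470),(543,491)]]; print("an front",*A)
    B=[onz(T,t(*p),.085) for p in[(765,346),(540,366),(514,98)]]; print("deck",*B)
    print("pan",onz(T,t(642,231),.093),"key",onz(T,t(737,418),.062),"keyS",onz(S,s(233,50),.062), tri(T,t(737,418),S,s(233,50)))
    for a,b in[((597,80),(73,112)),((721,71),(165,158))]:
      for bb in [(73,112),(165,158)]: print("bar",tri(T,t(*a),S,s(*bb)))
E
python3 m.py
```

```text
plate [0.6289 0.3458 0.008 ] [0.6451 0.007  0.008 ] [0.5182 0.0008 0.008 ] [0.5004 0.3421 0.008 ]
yaw 2.8597640691144113 len 0.340491820971015 mid [0.5731 0.1739 0.008 ]
plateS [0.5062 0.3372 0.008 ] [0.5442 0.0033 0.008 ] [0.6483 0.0107 0.008 ] [0.629  0.3451 0.008 ]
dish rim T [0.5605 0.0577 0.118 ] handle end [0.5068 0.0339 0.129 ] root [0.5324 0.0444 0.129 ]
dish S [0.5687 0.0611 0.118 ] hend [0.5072 0.0315 0.129 ]
barrel [0.5467 0.3183 0.175 ] [0.5516 0.1933 0.175 ]
an front [ 0.372  -0.2846  0.055 ] [ 0.354  -0.0917  0.055 ]
deck [ 0.4745 -0.2721  0.085 ] [ 0.4577 -0.0877  0.085 ] [ 0.6794 -0.0668  0.085 ]
pan [ 0.5684 -0.1711  0.093 ] key [ 0.4151 -0.2524  0.062 ] keyS [ 0.4096 -0.2576  0.062 ] (array([ 0.4158, -0.2512,  0.0727]), np.float64(0.0013851336694425667))
bar (array([ 0.6795, -0.1433,  0.3351]), np.float64(0.07683020012609107))
bar (array([ 0.6643, -0.118 ,  0.2782]), np.float64(0.0002473483983823622))
bar (array([ 0.6713, -0.2086,  0.2804]), np.float64(0.0028987604829125704))
bar (array([ 0.6575, -0.1787,  0.2365]), np.float64(0.07990863384105992))
```

```bash
python3 - <<'E'
import cv2,numpy as np
from h import *
import pickle
a=[read_camera("top")["frame"].astype(float) for _ in range(8)]
c=np.mean(a,0)[:,:,::-1]; np.save("topavg.npy",c)
c=c[178:210,152:216]
c=255*(np.clip(c/110,0,1))**.6
cv2.imwrite("pics/grip.png",cv2.resize(c.astype(np.uint8),None,fx=12,fy=12,interpolation=cv2.INTER_CUBIC))
E
```

```text
(no output)
```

View pics/grip.png

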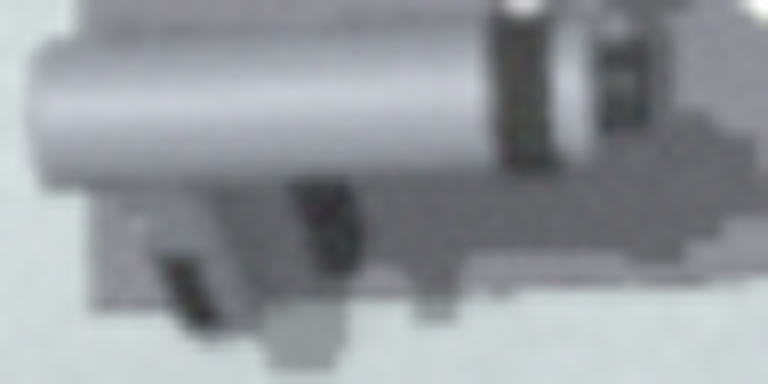

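```bash
cat > g.py <<'E'
from m import *
np.set_printoptions(precision=4,suppress=True)
g=lambda u,v:((u+.5)/12-.5+152,(v+.5)/12-.5+178)
yaw=np.radians(2.86); Rz=R.from_euler("z",yaw).as_matrix(); O=np.array([.553,.173,0])
L=np.radians(25); d=np.array([-np.sin(L),0,-np.cos(L)]); n=np.array([-np.cos(L),0,np.sin(L)])
def hit(uv,w):
    e,v=ray(T,uv); e=Rz.T@(e-O)-[0,0,.175]; v=Rz.T@v
    p=e+v*((w-e@n)/(v@n)); return p[1]*1000,(p@d)*1000
if __name__=="__main__":
    for p in[(358,220),(358,255),(312,240)]: print("trig",hit(g(*p),.009))
    for p in[(165,262),(215,325),(155,245),(240,310)]: print("grip",hit(g(*p),.014))
E
python3 g.py
```

```text
trig (np.float64(72.66883916011315), np.float64(46.97979607866069))
trig (np.float64(75.86787356853927), np.float64(66.9295552671237))
trig (np.float64(86.57960315119689), np.float64(57.05038912831089))
grip (np.float64(125.42223402016009), np.float64(56.06678667258351))
grip (np.float64(119.07111258195877), np.float64(94.29539815394787))
grip (np.float64(126.18124910900927), np.float64(46.131105855240676))
grip (np.float64(110.79325376433694), np.float64(86.09967272321859))
```

```bash
python3 - <<'E'
from h import *
np.set_printoptions(precision=4,suppress=True)
s=readout.get_state(); print(R.from_quat(s["tcp_rot"]).as_matrix(), s["time"], s["qpos"])
print([a for a in dir(ctrl) if a[0]!='_'],[a for a in dir(readout) if a[0]!='_'])
from g import *
for p in([-.0262,.108,.1188],): print("squeeze",Rz@np.array(p)+O)
E
```

```text
[[-0.      0.3492  0.937 ]
 [-0.0001  0.937  -0.3492]
 [-1.     -0.0001 -0.    ]] 0.5 [ 1.064   0.2863  1.5767 -0.      1.2786 -0.15  ]
['Unreachable', 'grasp_offset'] ['get_state']
squeeze [0.5214 0.2796 0.1188]
```

Emit:
drive_tool(
  steps=[
    [-4,0,0,-7.8,1],
    [-4,0,0,-7.8,1],
    [-4,0,0,-7.7,1],
    [-4,0,0,0,1],
    [-4,0,0,0,1],
    [0,-4.5,2,0,1],
    [0,-4.5,2,0,1],
    [0,-4.5,2,0,1],
    [0,-4.5,2,0,1],
    [0,-4.5,2,0,1],
  ],
)

```text
time: 1.5
eef_pos: [0.3472, 0.411, 0.4315]
tcp_rot: [-0.018, 0.707, 0.018, 0.707]
contact_force: [0.6, 1.4, 0.4]
opening: 0.998
```

Emit:
drive_tool(
  steps=[
    [0,-4.5,2,0,1],
    [0,-4.5,2,0,1],
    [0,-4.5,2,0,1],
    [0,-4.5,2,0,1],
    [0,-4.5,2,0,1],
    [0,-4.5,2,0,1],
    [0,-4.5,2,0,1],
    [0,-4.5,2,0,1],
    [0,0,5,0,1],
    [0,0,5,0,1],
  ],
)

```text
time: 2.5
eef_pos: [0.6257, 0.064, 0.4321]
tcp_rot: [-0.016, 0.706, 0.016, 0.707]
contact_force: [0.6, 0.4, -0.2]
opening: 0.998
```

Emit:
drive_tool(
  steps=[
    [0,0,5,0,1],
    [0,0,5,0,1],
    [0,0,5,0,1],
    [0,0,5,0,1],
    [0,0,5,0,1],
    [0,0,5,0,1],
    [0,0,5,0,1],
  ],
)

```text
time: 3.2
eef_pos: [0.92, 0.0793, 0.4181]
tcp_rot: [-0.017, 0.701, 0.018, 0.713]
contact_force: [7.2, -2.4, 30.3]
opening: 1.0
```

```bash
cat > st.py <<'E'
from h import *
np.set_printoptions(precision=4,suppress=True)
s=readout.get_state(); M=R.from_quat(s["tcp_rot"]).as_matrix()
print(s["time"],s["qpos"],"op",s["opening"],"F",s["contact_force"]); print(M)
print("tcp",s["eef_pos"],"grasp",s["eef_pos"]-M[:,0]*ctrl.grasp_offset,"tilt",np.degrees(np.arctan2(M[0,0],-M[2,0])))
E
python3 st.py
```

```text
3.2 [-0.0241  0.995   0.2095  0.0024  1.9195 -1.6438] op 0.9998549748617862 F [ 7.195  -2.3777 30.3086]
[[ 0.0176 -0.0497  0.9986]
 [ 0.0018  0.9988  0.0497]
 [-0.9998  0.001   0.0177]]
tcp [0.92   0.0793 0.4181] grasp [0.9197 0.0793 0.4368] tilt 1.0111427937112962
```

Emit:
drive_tool(
  steps=[
    [0,0,3,0,1],
    [0,0,3,0,1],
    [0,0,3,0,1],
    [0,0,0,0,1],
  ],
)

```text
time: 3.6
eef_pos: [0.9431, 0.0783, 0.3961]
tcp_rot: [-0.016, 0.682, 0.019, 0.731]
contact_force: [0.9, -0.2, 0.2]
opening: 0.999
```

```bash
python3 st.py
```

```text
3.6 [-0.0259  1.0192  0.21    0.0074  1.8436 -1.6443] op 0.9991842776695548 F [ 0.9162 -0.2377  0.1655]
[[ 0.0689 -0.0499  0.9964]
 [ 0.0053  0.9988  0.0497]
 [-0.9976  0.0019  0.0691]]
tcp [0.9431 0.0783 0.3961] grasp [0.9418 0.0782 0.4148] tilt 3.9504133422791887
```

Emit:
drive_tool(
  steps=[
    [-1,0,4.8,0,1],
    [-1,0,4.8,0,1],
    [-1,0,4.8,0,1],
    [-1,0,4.8,0,1],
    [-1,0,4.8,0,1],
    [0,0,0,0,1],
  ],
)

```text
time: 4.2
eef_pos: [0.9808, 0.0741, 0.3885]
tcp_rot: [-0.014, 0.633, 0.021, 0.774]
contact_force: [-0.9, 0.3, 0.8]
opening: 1.001
```

```bash
python3 st.py
```

```text
4.2 [-0.033   1.0321  0.21    0.0224  1.7013 -1.6483] op 1.0010292635858704 F [-0.928   0.3425  0.7951]
[[ 0.1974 -0.0501  0.979 ]
 [ 0.0157  0.9987  0.048 ]
 [-0.9802  0.0059  0.198 ]]
tcp [0.9808 0.0741 0.3885] grasp [0.9771 0.0738 0.4068] tilt 11.389177784949213
```

Emit:
drive_tool(
  steps=[
    [-1,0,4.8,0,1],
    [-1,0,4.8,0,1],
    [-1,0,4.8,0,1],
    [-1,0,4.8,0,1],
    [-1,0,4.8,0,1],
    [-1,0,4.8,0,1],
    [-1,0,4.8,0,1],
    [-1,0,4.8,0,1],
    [-1,0,4.8,0,1],
    [-1,0,4.8,0,1],
  ],
)

```text
time: 5.2
eef_pos: [1.0216, 0.0673, 0.4624]
tcp_rot: [-0.009, 0.523, 0.025, 0.852]
contact_force: [-0.6, 0.2, -0.0]
opening: 0.997
```

Emit:
drive_tool(
  steps=[
    [-1,0,4.8,0,1],
    [-1,0,4.8,0,1],
    [-1,0,4.8,0,1],
    [-1,0,4.8,0,1],
    [-1,0,4.8,0,1],
    [-1,0,4.8,0,1],
    [-1,0,4.8,0,1],
    [0,0,0,0,1],
  ],
)

```text
time: 6.0
eef_pos: [1.0198, 0.0622, 0.5637]
tcp_rot: [-0.006, 0.441, 0.027, 0.897]
contact_force: [-0.7, 0.3, 0.0]
opening: 1.002
```

```bash
python3 st.py
```

```text
6.0 [-0.057   0.8893  0.21    0.0789  1.389  -1.6649] op 1.0017105045634218 F [-0.6622  0.2857  0.0299]
[[ 0.6098 -0.0534  0.7907]
 [ 0.0428  0.9985  0.0344]
 [-0.7914  0.0128  0.6112]]
tcp [1.0198 0.0622 0.5637] grasp [1.0084 0.0614 0.5785] tilt 37.617098168291534
```

```bash
cat > go.py <<'E'
# usage: go.py x y z  -> tool-frame cm to bring the grasp point there
import sys
from h import *
np.set_printoptions(precision=3,suppress=True)
s=readout.get_state(); M=R.from_quat(s["tcp_rot"]).as_matrix(); g=s["eef_pos"]-M[:,0]*ctrl.grasp_offset
print("t",s["time"],"grasp",g,"op",round(s["opening"],3),"F",np.array(s["contact_force"]).round(1),"q",np.array(s["qpos"]).round(2),"tilt",round(np.degrees(np.arccos(-M[2,0])),1),"yaw",np.degrees(np.arctan2(-M[0,1],M[1,1])).round(2))
for i in range(1,len(sys.argv),3):
    p=np.array(list(map(float,sys.argv[i:i+3]))); d=M.T@(p-g)*100; print("to",p,"tool cm",d,"norm",np.linalg.norm(d)); g=p
E
python3 go.py .467 .2687 .40 .467 .2687 .19
```

```text
t 6.0 grasp [1.008 0.061 0.579] op 1.002 F [-0.7  0.3  0. ] q [-0.06  0.89  0.21  0.08  1.39 -1.66] tilt 37.7 yaw 3.06
to [0.467 0.269 0.4  ] tool cm [-18.     23.363 -53.011] norm 60.66311629669222
to [0.467 0.269 0.19 ] tool cm [ 16.619  -0.269 -12.835] norm 21.0
```

Emit:
drive_tool(
  steps=[
    [-1.3,1.7,-3.8,0,1],
    [-1.3,1.7,-3.8,0,1],
    [-1.3,1.7,-3.8,0,1],
    [-1.3,1.7,-3.8,0,1],
    [-1.3,1.7,-3.8,0,1],
    [-1.3,1.7,-3.8,0,1],
    [-1.3,1.7,-3.8,0,1],
    [-1.3,1.7,-3.8,0,1],
    [-1.3,1.7,-3.8,0,1],
    [-1.3,1.7,-3.8,0,1],
  ],
)

```text
time: 7.0
eef_pos: [0.6558, 0.2054, 0.4436]
tcp_rot: [-0.006, 0.443, 0.027, 0.896]
contact_force: [0.7, 0.2, 0.5]
opening: 1.003
```

Emit:
drive_tool(
  steps=[
    [-1.3,1.7,-3.8,0,1],
    [-1.3,1.7,-3.8,0,1],
    [-1.2,1.5,-3.8,0,1],
    [-1.2,1.5,-3.6,0,1],
    [0,0,0,0,1],
  ],
)

```text
time: 7.5
eef_pos: [0.5008, 0.263, 0.3911]
tcp_rot: [-0.007, 0.445, 0.028, 0.895]
contact_force: [-0.3, -0.9, -0.5]
opening: 1.005
```

```bash
python3 go.py .467 .2687 .40 .467 .2687 .19
```

```text
t 7.5 grasp [0.49  0.262 0.406] op 1.005 F [-0.3 -0.9 -0.5] q [ 0.39 -0.34  2.   -0.24  0.88 -1.14] tilt 37.2 yaw 3.26
to [0.467 0.269 0.4  ] tool cm [-0.851  0.778 -2.131] norm 2.4226663534253152
to [0.467 0.269 0.19 ] tool cm [ 16.738  -0.278 -12.679] norm 21.000000000000004
```

Emit:
drive_tool(
  steps=[
    [2.6,0.1,-2.6,0,1],
    [2.6,0.1,-2.6,0,1],
    [2.7,0.1,-2.4,0,1],
    [2.7,0.1,-2.4,0,1],
    [2.7,0.1,-2.4,0,1],
    [2.6,0,-2.4,0,1],
    [0,0,0,0,1],
  ],
)

```text
time: 8.2
eef_pos: [0.4802, 0.2666, 0.1711]
tcp_rot: [-0.008, 0.448, 0.025, 0.893]
contact_force: [-0.3, -0.5, -0.6]
opening: 1.001
```

```bash
python3 go.py .467 .2687 .19 .525 .2727 .115; python3 - <<'E'
from h import *
c=read_camera("top"); cv2.imwrite("pics/t1.png",cv2.convertScaleAbs(cv2.resize(c["frame"][130:230,140:270,::-1],None,fx=6,fy=6,interpolation=cv2.INTER_CUBIC),alpha=1.8))
E
```

```text
t 8.2 grasp [0.469 0.266 0.186] op 1.001 F [-0.3 -0.5 -0.6] q [ 0.42 -0.18  2.27 -0.47  0.48 -0.85] tilt 36.7 yaw 3.0
to [0.467 0.269 0.19 ] tool cm [-0.427  0.294  0.082] norm 0.5245372827081157
to [0.525 0.273 0.115] tool cm [9.488 0.028 0.174] norm 9.489467845985887
```

View pics/t1.png

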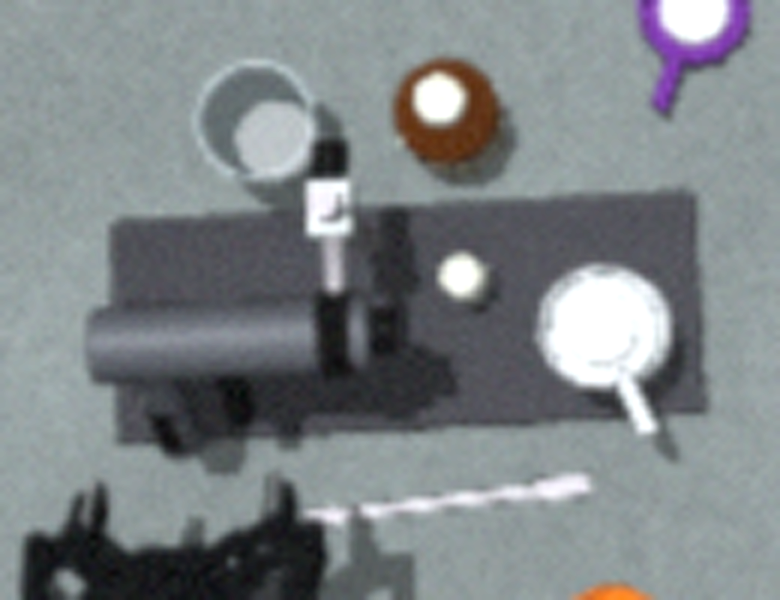

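Emit:
drive_tool(
  steps=[
    [1.6,0,0.05,0,1],
    [1.6,0,0.05,0,1],
    [1.6,0.05,0.05,0,1],
    [1.6,0,0.05,0,1],
    [1.6,0,0,0,1],
    [1.5,0,0,0,1],
    [0,0,0,0,1],
  ],
)

```text
time: 8.95
eef_pos: [0.5449, 0.2732, 0.1054]
tcp_rot: [-0.005, 0.442, 0.027, 0.897]
contact_force: [-1.4, 0.3, -0.9]
opening: 0.999
```

```bash
python3 go.py .525 .2727 .115
```

```text
t 8.95 grasp [0.534 0.272 0.12 ] op 0.999 F [-1.4  0.3 -0.9] q [ 0.37  0.07  2.18 -0.64  0.31 -0.69] tilt 37.5 yaw 3.0
to [0.525 0.273 0.115] tool cm [-0.107  0.067 -0.994] norm 1.0017234191197877
```

Emit:
drive_tool(
  steps=[
    [0,0.1,-0.9,0,1],
    [0,0.4,0,0,0.8],
    [0,0.5,0,0,0.6],
    [0,0,0,0,0.3],
    [0,0,0,0,0.3],
    [0,0,0,0,0.3],
  ],
  force=30,
)

```text
time: 9.55
eef_pos: [0.534, 0.2792, 0.0986]
tcp_rot: [-0.007, 0.445, 0.022, 0.895]
contact_force: [-9.6, -15.0, 9.2]
opening: 0.521
```

```bash
python3 go.py .5214 .2796 .1188
```

```text
t 9.55 grasp [0.523 0.279 0.113] op 0.521 F [ -9.6 -15.    9.2] q [ 0.4   0.08  2.19 -0.69  0.32 -0.61] tilt 37.1 yaw 2.55
to [0.521 0.28  0.119] tool cm [-0.504  0.107  0.216] norm 0.5587969134190903
```

Emit:
drive_tool(
  steps=[
    [0,0,0,0,0.3],
    [0,0,0,0,0.3],
    [0,0,0,0,0.3],
  ],
)

```text
time: 9.85
eef_pos: [0.534, 0.2792, 0.0986]
tcp_rot: [-0.007, 0.445, 0.022, 0.895]
contact_force: [-9.2, -14.6, 8.1]
opening: 0.525
```

```bash
python3 go.py .5214 .2796 .1188
```

```text
t 9.85 grasp [0.523 0.279 0.113] op 0.525 F [ -9.2 -14.6   8.1] q [ 0.4   0.08  2.19 -0.69  0.32 -0.61] tilt 37.1 yaw 2.55
to [0.521 0.28  0.119] tool cm [-0.505  0.107  0.216] norm 0.5591630011618524
```

Emit:
drive_tool(
  steps=[
    [0,0.3,0,0,0.3],
    [0,0,0,0,0.3],
    [0,0,0,0,0.3],
  ],
  force=40,
)

```text
time: 10.15
eef_pos: [0.5338, 0.2794, 0.0986]
tcp_rot: [-0.008, 0.447, 0.018, 0.895]
contact_force: [-12.5, -26.5, 14.4]
opening: 0.516
```

```bash
python3 go.py .5214 .2796 .1188
```

```text
t 10.15 grasp [0.523 0.279 0.114] op 0.516 F [-12.5 -26.5  14.4] q [ 0.4   0.08  2.19 -0.7   0.33 -0.6 ] tilt 37.0 yaw 2.25
to [0.521 0.28  0.119] tool cm [-0.488  0.076  0.223] norm 0.5420975558298105
```

Emit:
drive_tool(
  steps=[
    [0,-0.3,0,0,0.6],
    [0,-0.3,0,0,1],
    [0,-0.4,0,0,1],
    [0,0,0,0,1],
    [0,0,0,0,1],
    [-2,0,0,0,1],
    [-3,0,0,0,1],
    [-3,0,-0.5,0,1],
    [-2,0,-1,0,1],
  ],
)

```text
time: 11.05
eef_pos: [0.4629, 0.272, 0.1712]
tcp_rot: [-0.005, 0.442, 0.028, 0.897]
contact_force: [-0.1, -0.4, -0.2]
opening: 0.997
```

```bash
python3 go.py .45 .25 .40; python3 - <<'E'
from h import *
c=read_camera("top"); cv2.imwrite("pics/t2.png",cv2.convertScaleAbs(cv2.resize(c["frame"][130:230,140:270,::-1],None,fx=6,fy=6,interpolation=cv2.INTER_CUBIC),alpha=1.8))
E
```

```text
t 11.05 grasp [0.452 0.271 0.186] op 0.997 F [-0.1 -0.4 -0.2] q [ 0.45 -0.21  2.3  -0.51  0.48 -0.79] tilt 37.6 yaw 3.11
to [0.45 0.25 0.4 ] tool cm [-17.139  -1.768  12.856] norm 21.498049607901425
```

View pics/t2.png

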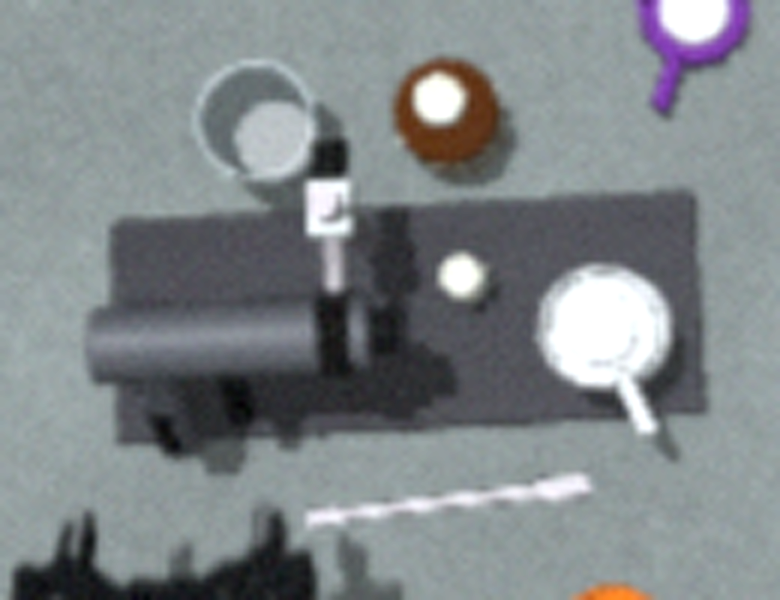

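Emit:
drive_tool(
  steps=[
    [-3,0,2.2,0,1],
    [-3,0,2.2,0,1],
    [-3,-3,2,0,1],
    [0,-5,0,0,1],
    [0,-5,0,0,1],
    [0,-5,0,0,1],
    [0,-5,0,0,1],
  ],
)

```text
time: 11.8
eef_pos: [0.4711, 0.0442, 0.2763]
tcp_rot: [-0.006, 0.443, 0.027, 0.896]
contact_force: [0.8, 0.4, 0.9]
opening: 1.002
```

Emit:
drive_tool(
  steps=[
    [-2,0,-3,0,1],
    [-2,0,-3,0,1],
    [-2,0,-3,0,1],
    [0,0,0,0,1],
  ],
)

```text
time: 12.2
eef_pos: [0.3925, 0.0429, 0.2861]
tcp_rot: [-0.006, 0.453, 0.025, 0.891]
contact_force: [-0.1, 0.5, -0.3]
opening: 1.0
```

```bash
python3 go.py .45 .03 .30
```

```text
t 12.2 grasp [0.382 0.042 0.301] op 1.0 F [-0.1  0.5 -0.3] q [-0.29 -0.89  2.48  0.25  0.97 -1.98] tilt 36.2 yaw 2.92
to [0.45 0.03 0.3 ] tool cm [ 4.078 -1.561  5.416] norm 6.957055859890913
```

Emit:
drive_tool(
  steps=[
    [1,0,-4.8,0,1],
    [1,0,-4.8,0,1],
    [1,0,-4.8,0,1],
    [1,0,-4.8,0,1],
    [1,0,-4.8,0,1],
    [1,0,-4.8,0,1],
    [0,0,0,0,1],
  ],
)

```text
time: 12.9
eef_pos: [0.3516, 0.0715, 0.264]
tcp_rot: [-0.013, 0.522, 0.019, 0.852]
contact_force: [0.4, -0.8, -0.0]
opening: 1.002
```

```bash
python3 st.py
```

```text
12.9 [-0.1451 -0.8951  2.4845  0.0937  1.0897 -1.7863] op 1.0016267582626968 F [ 0.3937 -0.8457 -0.0358]
[[ 0.4535 -0.0457  0.8901]
 [ 0.0176  0.9989  0.0423]
 [-0.8911 -0.0035  0.4539]]
tcp [0.3516 0.0715 0.264 ] grasp [0.3432 0.0712 0.2806] tilt 26.975283527020967
```

Emit:
drive_tool(
  steps=[
    [1,0,-4.8,0,1],
    [1,0,-4.8,0,1],
    [1,0,-4.8,0,1],
    [1,0,-4.8,0,1],
    [1,0,-4.8,0,1],
    [1,0,-4.8,0,1],
    [1,0,-4.8,0,1],
    [1,0,-4.8,0,1],
    [0,0,0,0,1],
  ],
)

```text
time: 13.8
eef_pos: [0.2292, 0.1787, 0.2487]
tcp_rot: [-0.036, 0.593, -0.01, 0.804]
contact_force: [-0.2, -0.9, -0.4]
opening: 0.999
```

```bash
python3 st.py
```

```text
13.8 [ 0.4743 -0.8956  2.4843 -0.1944  1.3133 -1.1067] op 0.9986477412950047 F [-0.1869 -0.9243 -0.4118]
[[ 0.2967 -0.0267  0.9546]
 [-0.0577  0.9973  0.0458]
 [-0.9532 -0.0687  0.2944]]
tcp [0.2292 0.1787 0.2487] grasp [0.2236 0.1798 0.2665] tilt 17.288933117341713
```

Emit:
drive_tool(
  steps=[
    [0.8,-2.5,3,0,1],
    [0.8,-3.5,3,0,1],
    [0.8,-4,2.5,0,1],
    [0.8,-4,2,0,1],
    [0.8,-4,1.5,0,1],
    [0.8,-4,1.5,0,1],
    [0.5,-4,0.5,0,1],
    [0,0,0,0,1],
  ],
)

```text
time: 14.6
eef_pos: [0.3852, -0.0866, 0.2575]
tcp_rot: [-0.031, 0.593, -0.018, 0.804]
contact_force: [-0.1, -0.3, 0.7]
opening: 1.002
```

```bash
python3 st.py
```

```text
14.6 [-0.5435 -0.6281  2.3448  0.1073  1.1353 -2.1638] op 1.0021383476207653 F [-0.1106 -0.2756  0.7125]
[[ 0.2953 -0.0078  0.9554]
 [-0.065   0.9975  0.0282]
 [-0.9532 -0.0704  0.2941]]
tcp [ 0.3852 -0.0866  0.2575] grasp [ 0.3797 -0.0854  0.2753] tilt 17.213239074788106
```

Emit:
drive_tool(
  steps=[
    [0,4,0,0,1],
    [0,4,0,0,1],
    [0,4,0,0,1],
    [0.5,0,-3,0,1],
    [1,-0.5,-4.8,0,1],
    [1,-0.5,-4.8,0,1],
    [1,-0.5,-4.8,0,1],
    [1,-0.5,-4.8,0,1],
    [1,-0.5,-4.8,0,1],
    [0,0,0,0,1],
  ],
)

```text
time: 15.6
eef_pos: [0.2891, 0.0306, 0.2421]
tcp_rot: [-0.036, 0.637, -0.02, 0.769]
contact_force: [-0.7, -0.9, -0.3]
opening: 1.002
```

```bash
python3 st.py
```

```text
15.6 [-0.2171 -0.8956  2.4845 -0.0358  1.3528 -1.8062] op 1.0022618781360004 F [-0.6725 -0.8662 -0.2583]
[[ 0.1864 -0.0149  0.9824]
 [-0.0769  0.9966  0.0297]
 [-0.9795 -0.0811  0.1847]]
tcp [0.2891 0.0306 0.2421] grasp [0.2856 0.0321 0.2604] tilt 10.777139560345287
```

Emit:
drive_tool(
  steps=[
    [1,-2,-4.5,0,1],
    [1,-2,-4.5,0,1],
    [1,-2,-4.5,0,1],
    [1,-2,-4.5,0,1],
    [1,-2,-4.5,0,1],
    [0,0,0,0,1],
  ],
)

```text
time: 16.2
eef_pos: [0.2538, -0.0897, 0.2382]
tcp_rot: [-0.028, 0.683, -0.022, 0.73]
contact_force: [0.5, -0.5, 0.2]
opening: 1.001
```

```bash
python3 st.py
```

```text
16.2 [-0.7135 -0.8947  2.484  -0.0104  1.4553 -2.2916] op 1.0011887647898725 F [ 0.455  -0.5054  0.2087]
[[ 0.0664 -0.0056  0.9978]
 [-0.0712  0.9974  0.0103]
 [-0.9953 -0.0717  0.0658]]
tcp [ 0.2538 -0.0897  0.2382] grasp [ 0.2526 -0.0883  0.2568] tilt 3.816334692195741
```

Emit:
drive_tool(
  steps=[
    [0,0.5,-4.8,0,1],
    [0,0.5,-4.8,0,1],
    [0,0.5,-4.8,0,1],
    [0,0,0,0,1],
  ],
)

```text
time: 16.6
eef_pos: [0.221, -0.1202, 0.2372]
tcp_rot: [-0.019, 0.708, -0.009, 0.705]
contact_force: [0.4, -0.2, -0.3]
opening: 1.003
```

```bash
python3 st.py
```

```text
16.6 [-0.8801 -0.8951  2.4842 -0.0286  1.5242 -2.4638] op 1.0032328148359528 F [ 0.359  -0.1717 -0.2523]
[[-0.004  -0.0139  0.9999]
 [-0.04    0.9991  0.0137]
 [-0.9992 -0.0399 -0.0045]]
tcp [ 0.221  -0.1202  0.2372] grasp [ 0.2211 -0.1194  0.2559] tilt -0.22904158210299233
```

Emit:
drive_tool(
  steps=[
    [0,0,2,-8.1,1],
    [0,0,2,-8.1,1],
    [0,0,2,-8,1],
    [0,0,0,0,1],
  ],
)

```text
time: 17.0
eef_pos: [0.2815, -0.1088, 0.2366]
tcp_rot: [-0.168, 0.694, 0.143, 0.685]
contact_force: [-0.1, 0.7, 0.3]
opening: 1.001
```

```bash
python3 go.py .521 .0389 .24
```

```text
t 17.0 grasp [ 0.282 -0.108  0.255] op 1.001 F [-0.1  0.7  0.3] q [-0.68 -0.69  2.4  -0.03  1.42 -2.69] tilt 2.2 yaw 25.43
to [0.521 0.039 0.24 ] tool cm [ 0.871  3.037 27.96 ] norm 28.138405761776635
```

Meanwhile refine the dish measurement with the averaged picture, then fly over.

Emit:
drive_tool(
  steps=[
    [0.1,0.4,4,0,1],
    [0.1,0.4,4,0,1],
    [0.1,0.4,4,0,1],
    [0.1,0.4,4,0,1],
    [0.2,0.5,4,0,1],
    [0.2,0.5,4,0,0.6],
    [0.1,0.4,3.9,0,0.6],
    [0,0,0,0,0.6],
  ],
)

```text
time: 17.8
eef_pos: [0.5216, 0.0371, 0.2201]
tcp_rot: [-0.167, 0.695, 0.141, 0.685]
contact_force: [-0.6, 0.4, -0.4]
opening: 0.598
```

```bash
python3 go.py .521 .0389 .24 .521 .0389 .125; python3 - <<'E'
from m import *
np.set_printoptions(precision=4,suppress=True)
a=np.load("topavg.npy"); 
g=a.min(2); m=((g>105)*255).astype(np.uint8)
n,l,st,ce=cv2.connectedComponentsWithStats(m)
for i in range(1,n):
    if st[i,4]>60 and 225<ce[i,0]<262 and 165<ce[i,1]<210:
        cs,_=cv2.findContours((l==i).astype(np.uint8),0,1); c=cs[0]; h=cv2.minEnclosingCircle(c)
        pts=np.argwhere(l==i)[:,::-1]; end=pts[np.argmax(pts[:,1]*2+pts[:,0])]
        hp=pts[pts[:,1]>191.5]
        print(st[i],ce[i],end,[ (r,pts[pts[:,1]==r][:,0].mean(),len(pts[pts[:,1]==r])) for r in range(172,206)])
c=read_camera("top"); cv2.imwrite("pics/t3.png",cv2.convertScaleAbs(cv2.resize(c["frame"][150:230,200:300,::-1],None,fx=7,fy=7,interpolation=cv2.INTER_CUBIC),alpha=1.5))
E
```

```text
t 17.8 grasp [0.522 0.038 0.239] op 0.598 F [-0.6  0.4 -0.4] q [-0.1  -0.04  1.95 -0.04  1.23 -2.1 ] tilt 2.2 yaw 25.19
to [0.521 0.039 0.24 ] tool cm [-0.126  0.123 -0.024] norm 0.17773127489816842
to [0.521 0.039 0.125] tool cm [11.491  0.38   0.241] norm 11.5
[231 175  20  27 319] [240.8746 185.2696] [248 201] [(172, np.float64(nan), 0), (173, np.float64(nan), 0), (174, np.float64(nan), 0), (175, np.float64(239.33333333333334), 3), (176, np.float64(241.0), 9), (177, np.float64(241.0), 13), (178, np.float64(241.0), 15), (179, np.float64(240.5), 16), (180, np.float64(240.5), 18), (181, np.float64(241.0), 19), (182, np.float64(241.0), 19), (183, np.float64(241.0), 19), (184, np.float64(241.0), 19), (185, np.float64(240.5), 20), (186, np.float64(240.5), 20), (187, np.float64(240.5), 20), (188, np.float64(240.0), 19), (189, np.float64(240.5), 18), (190, np.float64(240.0), 15), (191, np.float64(239.5), 14), (192, np.float64(239.5), 12), (193, np.float64(240.0), 9), (194, np.float64(244.0), 3), (195, np.float64(244.5), 2), (196, np.float64(245.0), 3), (197, np.float64(245.5), 2), (198, np.float64(246.0), 3), (199, np.float64(246.0), 3), (200, np.float64(247.0), 3), (201, np.float64(247.0), 3), (202, np.float64(nan), 0), (203, np.float64(nan), 0), (204, np.float64(nan), 0), (205, np.float64(nan), 0)]<stdin>:11: RuntimeWarning: Mean of empty slice.
  ret = ret.dtype.type(ret / rcount)
```

View pics/t3.png

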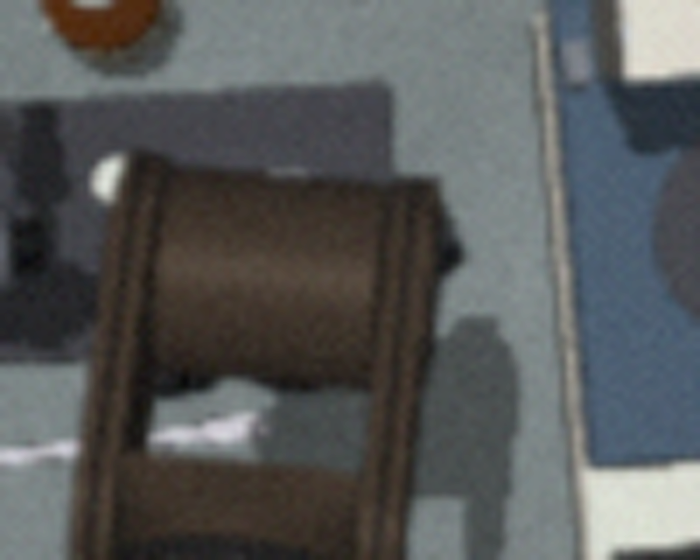

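```bash
python3 - <<'E'
from m import *
np.set_printoptions(precision=4,suppress=True)
h=onz(T,(245.7,197.6),.129); e=onz(T,(247.4,201.8),.129); r=onz(T,(240.5,184.4),.118)
print(h,e,r, "dirs",np.degrees(np.arctan2(*(r-e)[[1,0]])),np.linalg.norm((r-e)[:2]),np.linalg.norm((r-h)[:2]))
E
python3 go.py .521 .0385 .124
```

```text
[0.5165 0.0393 0.129 ] [0.5031 0.0338 0.129 ] [0.5596 0.0565 0.118 ] dirs 21.835300568018674 0.060914925251824424 0.046407580463170575
t 17.85 grasp [0.52  0.037 0.239] op 0.597 F [-1.2 -0.1  0.5] q [-0.11 -0.04  1.96 -0.04  1.23 -2.1 ] tilt 2.3 yaw 25.19
to [0.521 0.038 0.124] tool cm [11.482  0.497  0.395] norm 11.499512403746145
```

Emit:
drive_tool(
  steps=[
    [2.9,0.15,0.05,0,0.6],
    [2.9,0.15,0.05,0,0.6],
    [2.9,0.15,0.05,0,0.6],
    [2.8,0.1,0.05,0,0.6],
    [0,0,0,0,0.6],
  ],
)

```text
time: 18.35
eef_pos: [0.5143, 0.0359, 0.1022]
tcp_rot: [-0.166, 0.698, 0.141, 0.683]
contact_force: [-0.3, -0.2, 0.5]
opening: 0.6
```

```bash
python3 go.py .519 .039 .124;python3 - <<'E'
from h import *
c=read_camera("scene"); cv2.imwrite("pics/s3.png",cv2.convertScaleAbs(cv2.resize(c["frame"][150:250,220:350,::-1],None,fx=6,fy=6,interpolation=cv2.INTER_CUBIC),alpha=1.5))
E
```

```text
t 18.35 grasp [0.515 0.037 0.121] op 0.6 F [-0.3 -0.2  0.5] q [-0.11  0.09  2.06 -0.05  1.   -2.09] tilt 2.4 yaw 25.04
to [0.519 0.039 0.124] tool cm [-0.324  0.021  0.491] norm 0.588991991619502
```

View pics/s3.png

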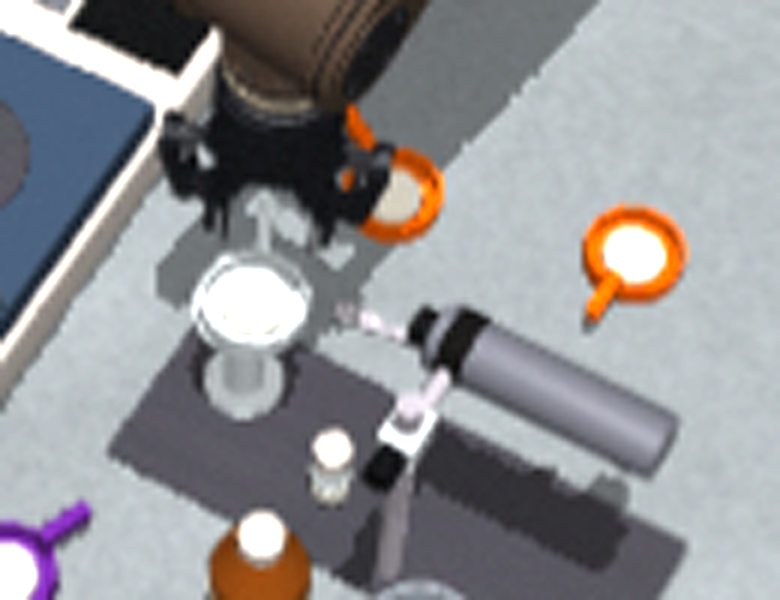

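The handle (262,225) stands between the two fingers (215 and 325), so I'm ready to grip.

Emit:
drive_tool(
  steps=[
    [-0.2,0,0.3,0,0.6],
    [0,0,0,0,0.3],
    [0,0,0,0,0],
    [0,0,0,0,0],
    [0,0,0,0,0],
    [0,0,0,0,0],
    [0,0,0,0,0],
  ],
  force=40,
)

```text
time: 19.1
eef_pos: [0.5222, 0.0373, 0.1095]
tcp_rot: [-0.167, 0.694, 0.14, 0.686]
contact_force: [-2.0, 0.2, 5.7]
opening: 0.104
```

Emit:
drive_tool(
  steps=[
    [-1,0,0,0,0],
    [-2,0,0,0,0],
    [-2.5,0,0,0,0],
    [-2,0,0,0,0],
    [0,0,0,0,0],
  ],
)

```text
time: 19.6
eef_pos: [0.5239, 0.04, 0.1866]
tcp_rot: [-0.168, 0.692, 0.139, 0.688]
contact_force: [0.3, -1.0, -0.1]
opening: 0.104
```

```bash
python3 go.py .519 .039 .2; python3 - <<'E'
from h import *
import pickle
for n in("scene","top"):
    pickle.dump(read_camera(n),open(n+"2.pkl","wb"))
a=pickle.load(open("scene2.pkl","rb"))["frame"][120:230,210:340,::-1]; b=pickle.load(open("top2.pkl","rb"))["frame"][140:250,220:350,::-1]
cv2.imwrite("pics/s4.png",cv2.convertScaleAbs(cv2.resize(np.hstack([a,b]),None,fx=3,fy=3,interpolation=cv2.INTER_CUBIC),alpha=1.5))
E
```

```text
t 19.6 grasp [0.524 0.041 0.205] op 0.104 F [ 0.3 -1.  -0.1] q [-0.1  -0.    1.98 -0.04  1.15 -2.09] tilt 2.3 yaw 25.13
to [0.519 0.039 0.2  ] tool cm [ 0.529  0.067 -0.511] norm 0.7384047724592473
```

View pics/s4.png

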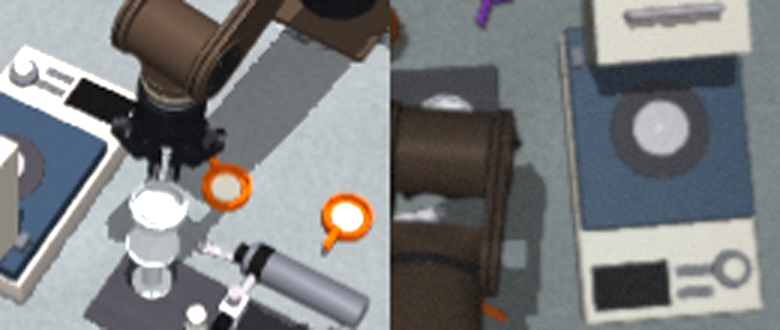

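```bash
python3 go.py .5312 -.1885 .205 .5312 -.1885 .121; python3 - <<'E'
from m import *
np.set_printoptions(precision=4,suppress=True)
a=np.load("topavg.npy")[165:205,290:330]; m=((a.min(2)>95)*255).astype(np.uint8)
n,l,st,ce=cv2.connectedComponentsWithStats(m)
for i in range(1,n):
    if st[i,4]>100: print(st[i],ce[i],onz(T,ce[i]+[290,165],.093))
E
```

```text
t 19.7 grasp [0.522 0.041 0.201] op 0.11 F [-0.5 -0.6  0. ] q [-0.1   0.    1.99 -0.04  1.15 -2.09] tilt 2.3 yaw 25.14
to [ 0.531 -0.189  0.205] tool cm [  0.552 -21.167  -8.883] norm 22.96176765985571
to [ 0.531 -0.189  0.121] tool cm [8.393 0.29  0.171] norm 8.4
[ 11   9  18  17 242] [19.7769 17.157 ] [ 0.5691 -0.17    0.093 ]
```

Emit:
drive_tool(
  steps=[
    [0,-1.5,-0.6,0,0],
    [0,-2.5,-1.1,0,0],
    [0,-2.6,-1.1,0,0],
    [0,-2.6,-1.1,0,0],
    [0,-2.6,-1.1,0,0],
    [0,-2.6,-1.1,0,0],
    [0,-2.6,-1.1,0,0],
    [0,-2.5,-1,0,0],
    [0,-1.5,-0.6,0,0],
    [0,0,0,0,0],
  ],
)

```text
time: 20.7
eef_pos: [0.5307, -0.1885, 0.1904]
tcp_rot: [-0.166, 0.695, 0.14, 0.685]
contact_force: [-0.4, 0.6, -0.2]
opening: 0.109
```

```bash
python3 go.py .5317 -.1875 .205 .5317 -.1875 .121
```

```text
t 20.7 grasp [ 0.531 -0.188  0.209] op 0.109 F [-0.4  0.6 -0.2] q [-0.5   0.08  1.9  -0.04  1.16 -2.5 ] tilt 2.3 yaw 24.99
to [ 0.532 -0.188  0.205] tool cm [ 0.406 -0.001  0.099] norm 0.41739005934330764
to [ 0.532 -0.188  0.121] tool cm [8.394 0.273 0.185] norm 8.4
```

```bash
python3 - <<'E'
from m import *
np.set_printoptions(precision=4,suppress=True)
C=read_camera("scene"); pickle.dump(C,open("scene3.pkl","wb"))
def blob(c,p,z):
    g=c["frame"].min(2); 
    for th in(120,150):
        m=(g>th).astype(np.uint8); n,l,st,ce=cv2.connectedComponentsWithStats(m)
        for i in range(1,n):
            if st[i,4]>40 and np.hypot(*(ce[i]-p))<12: print(th,st[i],ce[i],onz(c,ce[i],z))
blob(S,s(408,284),.116)
s2=pickle.load(open("scene2.pkl","rb")); blob(s2,(263,188),.193)
p=proj(C,[.5691,-.17,.199])[0]; print(p); blob(C,p,.197)
E
```

```text
120 [223 172  53  48 947] [251.0454 195.3453] [0.5707 0.0168 0.116 ]
150 [252 193  20  14 180] [261.5833 199.85  ] [0.565  0.0585 0.116 ]
150 [253 184  20  12 172] [261.9651 189.4186] [0.5698 0.0616 0.193 ]
[208.0971 157.4456]
```

Emit:
drive_tool(
  steps=[
    [2.5,0.05,0.05,0,0],
    [2.5,0.1,0.05,0,0],
    [1.5,0.05,0.05,0,0],
    [1,0,0,0,0],
    [0,0,0,0,0],
  ],
)

```text
time: 21.25
eef_pos: [0.5307, -0.1865, 0.1151]
tcp_rot: [-0.167, 0.695, 0.141, 0.685]
contact_force: [1.2, 0.0, -1.3]
opening: 0.107
```

```bash
python3 go.py .5317 -.1875 .121; python3 - <<'E'
from h import *
c=read_camera("scene");d=read_camera("top")
a=c["frame"][110:220,160:290,::-1]; b=d["frame"][140:250,250:380,::-1]
cv2.imwrite("pics/s5.png",cv2.convertScaleAbs(cv2.resize(np.hstack([a,b]),None,fx=3,fy=3,interpolation=cv2.INTER_CUBIC),alpha=1.5))
E
```

```text
t 21.25 grasp [ 0.531 -0.186  0.134] op 0.107 F [ 1.2  0.  -1.3] q [-0.5   0.16  1.95 -0.04  1.02 -2.49] tilt 2.2 yaw 25.19
to [ 0.532 -0.188  0.121] tool cm [ 1.282 -0.148  0.039] norm 1.2909930683266417
```

View pics/s5.png

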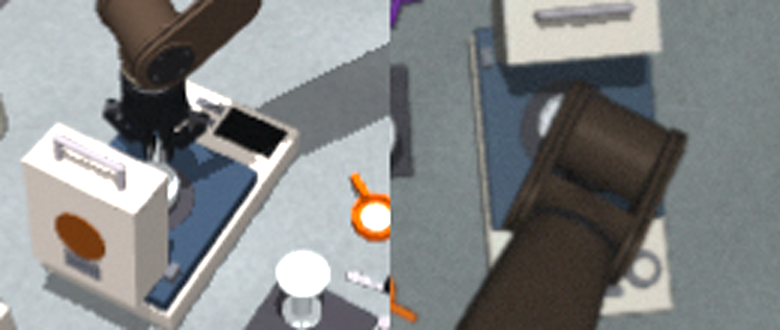

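Emit:
drive_tool(
  steps=[
    [0.5,-0.1,0,0,0],
    [0.4,0,0,0,0],
    [0.2,0,0,0,0],
    [0,0,0,0,0],
  ],
)

```text
time: 21.75
eef_pos: [0.5317, -0.189, 0.1054]
tcp_rot: [-0.167, 0.695, 0.14, 0.685]
contact_force: [-0.4, 0.5, -0.9]
opening: 0.111
```

```bash
python3 go.py .5317 -.1875 .121
```

```text
t 21.75 grasp [ 0.532 -0.188  0.124] op 0.111 F [-0.4  0.5 -0.9] q [-0.5   0.18  1.95 -0.04  1.   -2.49] tilt 2.3 yaw 25.13
to [ 0.532 -0.188  0.121] tool cm [0.31  0.081 0.034] norm 0.3222606356904302
```

Emit:
drive_tool(
  steps=[
    [0.2,0,0,0,0],
    [0.1,0,0,0,0],
    [0,0,0,0,0],
    [0,0,0,0,0],
  ],
)

```text
time: 22.15
eef_pos: [0.532, -0.1892, 0.103]
tcp_rot: [-0.167, 0.694, 0.14, 0.686]
contact_force: [-0.1, -0.2, -0.2]
opening: 0.108
```

```bash
python3 go.py .5317 -.1875 .121
```

```text
t 22.15 grasp [ 0.532 -0.188  0.122] op 0.108 F [-0.1 -0.2 -0.2] q [-0.5   0.18  1.95 -0.04  0.99 -2.49] tilt 2.3 yaw 25.14
to [ 0.532 -0.188  0.121] tool cm [0.062 0.107 0.013] norm 0.12415033267430305
```

Emit:
drive_tool(
  steps=[
    [0.1,0,0,0,0],
    [0.1,0,0,0,0],
    [0,0,0,0,0],
  ],
)

```text
time: 22.45
eef_pos: [0.5322, -0.1895, 0.1024]
tcp_rot: [-0.167, 0.695, 0.14, 0.686]
contact_force: [-3.2, 0.1, 6.0]
opening: 0.106
```

Emit:
drive_tool(
  steps=[
    [0.1,0,0,0,0],
    [0.1,0,0,0,0],
    [0,0,0,0,0],
  ],
)

```text
time: 22.75
eef_pos: [0.5322, -0.1897, 0.1023]
tcp_rot: [-0.167, 0.695, 0.14, 0.685]
contact_force: [-7.9, 3.3, 15.6]
opening: 0.105
```

Emit:
drive_tool(
  steps=[
    [-0.25,0,0,0,0],
    [0,0,0,0,0.2],
    [0,0,0,0,0.4],
    [0,0,0,0,0.6],
    [0,0,0,0,0.6],
    [-2,0,0,0,0.6],
    [-4,0,-1,0,0.6],
    [-4,0,-3,0,0.6],
    [-3,0,-4,0,0.6],
    [0,0,-4,0,0.6],
  ],
)

```text
time: 23.75
eef_pos: [0.4251, -0.2369, 0.2394]
tcp_rot: [-0.171, 0.692, 0.138, 0.688]
contact_force: [0.2, -0.8, -0.3]
opening: 0.598
```

Emit:
drive_tool(
  steps=[
    [-4,2,-2,0,0.6],
    [0,4,-3,0,0.6],
    [0,4.5,-2,0,0.6],
    [0,4.5,-2,0,0.6],
    [0,4.5,-2,0,0.6],
    [0,0,0,0,0.6],
  ],
)

```text
time: 24.35
eef_pos: [0.2393, -0.1012, 0.2704]
tcp_rot: [-0.17, 0.692, 0.137, 0.688]
contact_force: [1.3, -0.8, 0.9]
opening: 0.597
```

```bash
python3 go.py .6 -.17 .35; python3 - <<'E'
from m import *
np.set_printoptions(precision=4,suppress=True)
c=read_camera("top");pickle.dump(c,open("top4.pkl","wb"));pickle.dump(read_camera("scene"),open("scene4.pkl","wb"))
a=np.mean([read_camera("top")["frame"].astype(float) for _ in range(6)],0); np.save("top4avg.npy",a)
a=a[160:215,285:335]; m=((a.min(2)>95)*255).astype(np.uint8)
n,l,st,ce=cv2.connectedComponentsWithStats(m)
for i in range(1,n):
    if st[i,4]>30: print(st[i],ce[i]+[285,160],onz(T,ce[i]+[285,160],.111))
    if 100<st[i,4]<700: print("\n".join("".join(".#"[v] for v in r) for r in (l==i).astype(int)))
E
```

```text
t 24.35 grasp [ 0.239 -0.1    0.289] op 0.597 F [ 1.3 -0.8  0.9] q [-0.77 -0.87  2.42 -0.03  1.56 -2.78] tilt 2.7 yaw 25.16
to [ 0.6  -0.17  0.35] tool cm [ -5.614 -21.896  29.607] norm 37.24947089767366
[ 15  12  20  27 327] [310.3823 182.3547] [ 0.5671 -0.1699  0.111 ]
..................................................
..................................................
..................................................
..................................................
..................................................
..................................................
..................................................
..................................................
..................................................
..................................................
..................................................
..................................................
.....................##.....#.....................
...................############...................
..................##############..................
.................###############..................
............
[... 1276 characters left out ...]
.....................................
..................................................
..................................................
..................................................
..................................................
..................................................
..................................................
..................................................
..................................................
..................................................
..................................................
..................................................
..................................................
..................................................
```

```bash
python3 - <<'E'
from m import *
from scipy.optimize import brentq
np.set_printoptions(precision=4,suppress=True)
H=np.array([.6518,-.1618,.087]); ax=np.array([.9959,.0906,0])
for u in[(659,73),(659,76),(659,79)]:
    f=lambda z:(lambda d:np.hypot(d@ax,d[2])-.207)(onz(T,t(*u),z)-H)
    z=brentq(f,.2,.4); p=onz(T,t(*u),z); d=p-H; print(u,p,"theta",np.pi-np.arctan2(d[2],d@ax)-np.arctan2(45,202))
for u in[(120,126),(120,130)]: print(tri(T,t(659,76),S,s(*u)))
for a,b in[((597,80),(75,108)),((721,71),(163,150)),((597,80),(163,150)),((721,71),(75,108))]: print(tri(T,t(*a),S,s(*b)))
E
```

```text
(659, 73) [ 0.6669 -0.161   0.2934] theta 1.4246220973696762
(659, 76) [ 0.6647 -0.1609  0.2936] theta 1.4140681616691653
(659, 79) [ 0.6625 -0.1609  0.2937] theta 1.4035419002611045
(array([ 0.6656, -0.162 ,  0.2902]), np.float64(0.0014403820388586169))
(array([ 0.6663, -0.1624,  0.2852]), np.float64(0.0010368441211336904))
(array([ 0.6782, -0.1424,  0.3397]), np.float64(0.07541409575660904))
(array([ 0.6565, -0.1785,  0.2466]), np.float64(0.07687717528576168))
(array([ 0.6634, -0.1181,  0.2881]), np.float64(0.0025904468680843762))
(array([ 0.6701, -0.2072,  0.2858]), np.float64(0.0017023884016639135))
```

Emit:
drive_tool(
  steps=[
    [-4,0,0,8.5,0.4],
    [-4,0,0,8.5,0.4],
    [-3,0,0,8.5,0.4],
    [0,0,0,8.5,0.4],
    [0,0,0,8.5,0.4],
    [0,0,0,8.5,0.4],
    [0,0,0,8.5,0.4],
    [0,0,0,8.5,0.4],
    [0,0,0,8.5,0.4],
    [0,0,0,8.5,0.4],
  ],
)

```text
time: 25.75
eef_pos: [0.2426, -0.0998, 0.3786]
tcp_rot: [0.342, 0.607, -0.367, 0.616]
contact_force: [0.6, -0.3, 0.2]
opening: 0.403
```

Emit:
drive_tool(
  steps=[
    [0,0,0,8.5,0.4],
    [0,0,0,8.5,0.4],
    [0,0,0,8.3,0.4],
    [0,0,0,0,0.4],
  ],
)

```text
time: 26.15
eef_pos: [0.2425, -0.0997, 0.3786]
tcp_rot: [0.467, 0.513, -0.49, 0.528]
contact_force: [-0.4, 0.5, -0.3]
opening: 0.404
```

```bash
python3 go.py .666 -.1615 .38 .666 -.1615 .291
```

```text
t 26.15 grasp [ 0.243 -0.099  0.397] op 0.404 F [-0.4  0.5 -0.3] q [-0.75 -0.83  2.21 -0.03  1.74 -0.84] tilt 2.2 yaw -85.18
to [ 0.666 -0.162  0.38 ] tool cm [ 1.692 41.674  9.728] norm 42.82737132962738
to [ 0.666 -0.162  0.291] tool cm [ 8.894  0.085 -0.329] norm 8.900000000000004
```

Emit:
drive_tool(
  steps=[
    [0.2,4.2,1,0,0.4],
    [0.2,4.2,1,0,0.4],
    [0.2,4.2,1,0,0.4],
    [0.2,4.2,1,0,0.4],
    [0.2,4.2,1,0,0.4],
    [0.2,4.2,1,0,0.4],
    [0.2,4.2,1,0,0.4],
    [0.1,4.2,1,0,0.4],
    [0.1,4,0.9,0,0.4],
    [0.1,4,0.9,0,0.4],
  ],
)

```text
time: 27.15
eef_pos: [0.667, -0.1629, 0.3604]
tcp_rot: [0.466, 0.514, -0.489, 0.529]
contact_force: [0.8, -0.2, 0.7]
opening: 0.4
```

```bash
python3 go.py .666 -.1615 .33 .666 -.1615 .293
```

```text
t 27.15 grasp [ 0.667 -0.162  0.379] op 0.4 F [ 0.8 -0.2  0.7] q [-0.37  0.25  1.39 -0.04  1.49 -0.46] tilt 2.3 yaw -84.98
to [ 0.666 -0.162  0.33 ] tool cm [ 4.907 -0.06  -0.268] norm 4.914388761329633
to [ 0.666 -0.162  0.293] tool cm [ 3.697  0.038 -0.14 ] norm 3.700000000000004
```

Emit:
drive_tool(
  steps=[
    [2.5,0,-0.1,0,0.4],
    [2.5,0,-0.1,0,0.4],
    [1.5,0,-0.1,0,0.4],
    [1,0,0,0,0.4],
    [0.9,0,0,0,0.4],
    [0,0,0,0,0.4],
  ],
)

```text
time: 27.75
eef_pos: [0.6637, -0.1629, 0.2779]
tcp_rot: [0.467, 0.513, -0.49, 0.529]
contact_force: [-0.6, -0.7, 0.3]
opening: 0.398
```

Emit:
drive_tool(
  steps=[
    [0,0,0,0,0.2],
    [0,0,0,0,0],
    [0,0,0,0,0],
    [0,0,0,0,0],
  ],
  force=25,
)

```text
time: 28.15
eef_pos: [0.6648, -0.1631, 0.2807]
tcp_rot: [0.468, 0.511, -0.489, 0.53]
contact_force: [1.1, 0.6, 3.7]
opening: 0.103
```

```bash
python3 go.py .666 -.1615 .293
```

```text
t 28.15 grasp [ 0.665 -0.162  0.299] op 0.103 F [1.1 0.6 3.7] q [-0.37  0.27  1.51 -0.04  1.35 -0.45] tilt 2.3 yaw -85.18
to [ 0.666 -0.162  0.293] tool cm [ 0.636  0.132 -0.1  ] norm 0.6571345239332596
```

```bash
cat > arc.py <<'E'
import sys
from h import *
np.set_printoptions(precision=2,suppress=True)
s=readout.get_state(); M=R.from_quat(s["tcp_rot"]).as_matrix(); g=s["eef_pos"]-M[:,0]*ctrl.grasp_offset
a0,a1,n=float(sys.argv[1]),float(sys.argv[2]),int(sys.argv[3]); ax=np.array([.9959,.0906,0]); z=np.array([0,0,1.])
P=[.207*(-np.cos(a)*ax+np.sin(a)*z) for a in np.linspace(a0,a1,n+1)]
for d in np.diff(P,axis=0): print((M.T@d*100))
H=np.array([.6518,-.1618,.087]); d=g-H; print("grasp",g,"alpha now",np.arctan2(d[2],-d@ax),"r",np.hypot(d@ax,d[2]),"F",np.array(s["contact_force"]).round(1),"op",round(s["opening"],3))
E
python3 arc.py 1.634 0.219 20
```

```text
[-0.03 -1.46  0.01]
[ 0.07 -1.46  0.01]
[ 0.17 -1.45  0.  ]
[ 0.28 -1.44 -0.  ]
[ 0.38 -1.42 -0.01]
[ 0.47 -1.39 -0.01]
[ 0.57 -1.35 -0.01]
[ 0.67 -1.3  -0.02]
[ 0.76 -1.25 -0.02]
[ 0.84 -1.2  -0.03]
[ 0.92 -1.13 -0.03]
[ 1.   -1.07 -0.03]
[ 1.08 -0.99 -0.04]
[ 1.14 -0.91 -0.04]
[ 1.2  -0.83 -0.04]
[ 1.26 -0.74 -0.05]
[ 1.31 -0.65 -0.05]
[ 1.35 -0.56 -0.05]
[ 1.39 -0.46 -0.05]
[ 1.42 -0.36 -0.06]
grasp [ 0.66 -0.16  0.3 ] alpha now 1.6313282358657817 r 0.2127897148662371 F [1.1 0.6 3.7] op 0.103
```

Emit:
drive_tool(
  steps=[
    [0.1,-1.5,0,0,0],
    [0.1,-1.5,0,0,0],
    [0.2,-1.45,0,0,0],
    [0.3,-1.45,0,0,0],
    [0.4,-1.4,0,0,0],
    [0,0,0,0,0],
  ],
)

```text
time: 28.75
eef_pos: [0.5906, -0.1696, 0.2712]
tcp_rot: [0.467, 0.511, -0.49, 0.53]
contact_force: [-3.4, 0.0, 6.8]
opening: 0.101
```

```bash
python3 arc.py 1.28 0.219 15
```

```text
[ 0.48 -1.38 -0.01]
[ 0.57 -1.35 -0.01]
[ 0.67 -1.3  -0.02]
[ 0.76 -1.25 -0.02]
[ 0.84 -1.2  -0.03]
[ 0.93 -1.13 -0.03]
[ 1.   -1.06 -0.03]
[ 1.08 -0.99 -0.04]
[ 1.14 -0.91 -0.04]
[ 1.21 -0.83 -0.04]
[ 1.26 -0.74 -0.05]
[ 1.31 -0.65 -0.05]
[ 1.35 -0.56 -0.05]
[ 1.39 -0.46 -0.05]
[ 1.42 -0.36 -0.06]
grasp [ 0.59 -0.17  0.29] alpha now 1.2764718980148757 r 0.21198982454202345 F [-3.4  0.   6.8] op 0.101
```

Emit:
drive_tool(
  steps=[
    [0.4,-1.4,0,0,0],
    [0.5,-1.35,0,0,0],
    [0.65,-1.3,0,0,0],
    [0.75,-1.25,0,0,0],
    [0.85,-1.2,0,0,0],
    [0.95,-1.15,0,0,0],
    [1,-1.05,0,0,0],
    [1.1,-1,0,0,0],
    [0,0,0,0,0],
  ],
)

```text
time: 29.65
eef_pos: [0.4922, -0.1783, 0.2057]
tcp_rot: [0.467, 0.514, -0.49, 0.527]
contact_force: [-3.0, 3.3, -1.0]
opening: 0.104
```

```bash
python3 arc.py 0.71 0.219 7
```

```text
[ 1.14 -0.89 -0.03]
[ 1.2  -0.81 -0.04]
[ 1.26 -0.72 -0.04]
[ 1.3  -0.64 -0.04]
[ 1.35 -0.54 -0.04]
[ 1.38 -0.45 -0.04]
[ 1.41 -0.35 -0.05]
grasp [ 0.49 -0.18  0.22] alpha now 0.7090741329013035 r 0.21106741640023344 F [-3.   3.3 -1. ] op 0.104
```

Emit:
drive_tool(
  steps=[
    [1.15,-0.9,0,0,0],
    [1.2,-0.8,0,0,0],
    [1.25,-0.7,0,0,0],
    [1.3,-0.65,0,0,0],
    [1.35,-0.55,0,0,0],
    [1.3,-0.4,0,0,0],
    [0,0,0,0,0],
  ],
)

```text
time: 30.35
eef_pos: [0.4512, -0.1821, 0.1285]
tcp_rot: [0.468, 0.516, -0.489, 0.524]
contact_force: [-2.0, 10.3, -3.4]
opening: 0.103
```

```bash
python3 arc.py 0.29 0.219 1
```

```text
[ 1.43 -0.35 -0.04]
grasp [ 0.45 -0.18  0.15] alpha now 0.29062619927983296 r 0.21014542169046407 F [-2.  10.3 -3.4] op 0.103
```

Emit:
drive_tool(
  steps=[
    [0.8,-0.2,-0.1,0,0],
    [0.6,-0.15,-0.1,0,0],
    [0.3,0,0,0,0],
    [0.3,0,0,0,0],
    [0,0,0,0,0],
  ],
)

```text
time: 30.85
eef_pos: [0.4476, -0.1826, 0.1136]
tcp_rot: [0.466, 0.517, -0.49, 0.524]
contact_force: [-13.7, 12.8, 19.6]
opening: 0.1
```

```bash
python3 arc.py 0.29 0.219 1
```

```text
[ 1.43 -0.34 -0.04]
grasp [ 0.45 -0.18  0.13] alpha now 0.21770273385257682 r 0.20987694721424716 F [-13.7  12.8  19.6] op 0.1
```

Emit:
drive_tool(
  steps=[
    [0,0,0,0,0.2],
    [0,0,0,0,0.35],
    [0,0,0,0,0.35],
    [-2,0,0,0,0.35],
    [-3,0,0,0,0.35],
    [-2,0,0,0,0],
    [0,0,0,0,0],
    [0,0,0,0,0],
  ],
)

```text
time: 31.65
eef_pos: [0.4509, -0.1829, 0.182]
tcp_rot: [0.467, 0.512, -0.49, 0.529]
contact_force: [-0.9, -1.1, -0.7]
opening: -0.001
```

```bash
python3 go.py .4455 -.182 .17; python3 - <<'E'
from h import *
H=np.array([.6518,-.1618,.087]);ax=np.array([.9959,.0906,0]); print("bar shut expected",H-.202*ax+[0,0,.045])
E
```

```text
t 31.65 grasp [ 0.451 -0.182  0.201] op -0.001 F [-0.9 -1.1 -0.7] q [-0.58 -0.1   2.08 -0.04  1.14 -0.64] tilt 2.3 yaw -85.19
to [ 0.446 -0.182  0.17 ] tool cm [ 3.069 -0.527 -0.183] norm 3.1190920635160655
bar shut expected [ 0.4506282 -0.1801012  0.132    ]
```

Emit:
drive_tool(
  steps=[
    [2,0,0,0,0],
    [1.8,0,0,0,0],
    [0.5,0,0,0,0],
    [0.3,0,0,0,0],
    [0.2,0,0,0,0],
    [0,0,0,0,0],
  ],
)

```text
time: 32.25
eef_pos: [0.4489, -0.1834, 0.1365]
tcp_rot: [0.466, 0.515, -0.49, 0.526]
contact_force: [-12.6, 7.6, 21.9]
opening: -0.002
```

Emit:
drive_tool(
  steps=[
    [0.1,0,0,0,0],
    [0,0,0,0,0],
  ],
)

```text
time: 32.45
eef_pos: [0.449, -0.1834, 0.1365]
tcp_rot: [0.466, 0.515, -0.49, 0.526]
contact_force: [-13.5, 9.3, 26.8]
opening: 0.0
```

Emit:
drive_tool(
  steps=[
    [-0.5,0,0,0,0],
    [-3,0,0,0,0],
    [-3,0,0,0,0],
    [0,0,0,0,0],
  ],
)

```text
time: 32.85
eef_pos: [0.4528, -0.1833, 0.2017]
tcp_rot: [0.467, 0.51, -0.489, 0.531]
contact_force: [0.0, 0.1, -0.0]
opening: 0.001
```

```bash
python3 go.py .41 -.256 .19 .41 -.256 .112; python3 - <<'E'
from m import *
np.set_printoptions(precision=4,suppress=True)
a=np.load("top4avg.npy"); z=a[220:240,325:345].min(2).round().astype(int)
m=(z>100).astype(int); print("\n".join(" ".join("%3d"%v for v in r) for r in z[:,:18]))
E
```

```text
t 32.85 grasp [ 0.453 -0.182  0.22 ] op 0.001 F [ 0.   0.1 -0. ] q [-0.57 -0.12  2.06 -0.04  1.17 -0.64] tilt 2.5 yaw -85.18
to [ 0.41  -0.256  0.19 ] tool cm [ 3.347 -4.877  6.829] norm 9.03450332674329
to [ 0.41  -0.256  0.112] tool cm [ 7.793  0.014 -0.341] norm 7.800000000000001
130 130 130 129 131 130 131 130 130 129 129 129 129 130 130 126 110  90
131 130 130 130 128 130 131 131 130 128 129 129 130 129 130 127 114  93
130 130 130 130 130 128 127 127 126 125 127 128 129 128 130 128 116  96
130 131 130 129 126 111 103  97  96  98 101 112 122 128 129 129 118  94
130 131 130 127 109  86  79  78  75  76  81  89 101 116 127 129 118  91
130 131 128 109  88  75  75  75  75  80  85  82  81  96 116 126 116  90
130 129 124  96  74  76  77  90 106 114 114 103  86  81  99 118 117  93
116 118 100  80  76  77  95 116 128 130 127 121 105  85  84 110 118  96
 93  93  74  69  78  80 107 129 133 132 128 127 118  97  82 108 119 101
 78  76  63  67  77  82 113 132 133 131 130 127 120  97  76  98 113 104
 79  78  68  69  77  78 108 130 133 131 128 126 120  94  76 102 118 106
 99 100  95  79  73  74  91 118 129 128 128 124 109  87  82 109 124 112
122 122 118  96  76  76  79  91 109 120 120 112  94  80  96 117 126 116
130 130 129 118  94  78  75  77  86  90  94  89  80  82 105 125 127 118
127 128 128 128 117  92  74  74  74  74  76  79  90 104 120 128 128 117
100 104 116 126 126 117 100  88  78  76  78  98 116 122 127 129 129 117
 76  82 102 121 129 127 123 116 112 111 110 120 127 128 128 130 128 117
 75  80  99 120 130 129 128 128 128 127 128 128 129 129 128 129 128 119
 84  95 109 123 129 130 130 129 128 129 129 129 130 129 127 128 127 121
116 118 123 129 129 130 128 129 130 130 130 130 128 128 128 129 128 123
```

Emit:
drive_tool(
  steps=[
    [0,-2.4,3.4,0,0],
    [0,-2.4,3.4,0,0],
    [4,0,0,0,0],
    [4,0,-0.2,0,0],
    [2,0,0,0,0],
    [0,0,0,0,0],
  ],
)

```text
time: 33.45
eef_pos: [0.405, -0.2532, 0.0957]
tcp_rot: [0.467, 0.516, -0.49, 0.525]
contact_force: [0.3, 1.3, 0.5]
opening: -0.0
```

```bash
python3 go.py .411 -.256 .1
```

```text
t 33.45 grasp [ 0.405 -0.253  0.114] op -0.0 F [0.3 1.3 0.5] q [-0.75  0.01  2.16 -0.04  0.96 -0.82] tilt 2.0 yaw -85.22
to [ 0.411 -0.256  0.1  ] tool cm [1.437 0.571 0.34 ] norm 1.5831601763170977
```

Emit:
drive_tool(
  steps=[
    [0.8,0.5,0.2,0,0],
    [0.6,0.1,0,0,0],
    [0.4,0,0,0,0],
    [0.3,0,0,0,0],
    [0,0,0,0,0],
  ],
)

```text
time: 33.95
eef_pos: [0.4142, -0.2581, 0.08]
tcp_rot: [0.467, 0.512, -0.49, 0.529]
contact_force: [-0.6, 1.1, 0.1]
opening: -0.001
```

Emit:
drive_tool(
  steps=[
    [0.2,0,0,0,0],
    [0.2,0,0,0,0],
    [0,0,0,0,0],
  ],
)

```text
time: 34.25
eef_pos: [0.4144, -0.2585, 0.0762]
tcp_rot: [0.467, 0.512, -0.49, 0.529]
contact_force: [-0.2, -0.2, 0.6]
opening: 0.001
```

Emit:
drive_tool(
  steps=[
    [0.2,0,0,0,0],
    [0.2,0,0,0,0],
    [0.1,0,0,0,0],
    [0,0,0,0,0],
  ],
)

```text
time: 34.65
eef_pos: [0.4144, -0.2586, 0.0713]
tcp_rot: [0.467, 0.512, -0.49, 0.529]
contact_force: [-0.3, 1.8, 4.6]
opening: -0.0
```

Emit:
drive_tool(
  steps=[
    [0.2,0,0,0,0],
    [0.2,0,0,0,0],
    [0,0,0,0,0],
  ],
)

```text
time: 34.95
eef_pos: [0.4146, -0.2586, 0.0707]
tcp_rot: [0.467, 0.513, -0.49, 0.528]
contact_force: [-7.1, 8.9, 25.2]
opening: -0.001
```

Emit:
drive_tool(
  steps=[
    [-0.4,0,0,0,0],
    [-0.1,0,0,0,0],
    [0,0,0,0,0],
    [0,0,0,0,0],
  ],
)

```text
time: 35.35
eef_pos: [0.4145, -0.2586, 0.0721]
tcp_rot: [0.467, 0.512, -0.49, 0.529]
contact_force: [1.0, 1.0, 4.1]
opening: 0.001
```

Emit:
drive_tool(
  steps=[
    [-0.1,0,0,0,0],
    [0,0,0,0,0],
    [0,0,0,0,0],
  ],
)

```text
time: 35.65
eef_pos: [0.4145, -0.2586, 0.073]
tcp_rot: [0.467, 0.512, -0.49, 0.529]
contact_force: [1.3, 0.5, 4.1]
opening: -0.0
```

Emit:
drive_tool(
  steps=[
    [-0.1,0,0,0,0],
    [0,0,0,0,0],
    [0,0,0,0,0],
  ],
)

```text
time: 35.95
eef_pos: [0.4144, -0.2586, 0.0741]
tcp_rot: [0.467, 0.512, -0.49, 0.529]
contact_force: [1.4, -0.4, 2.9]
opening: 0.0
```

Emit:
drive_tool(
  steps=[
    [-0.1,0,0,0,0],
    [0,0,0,0,0],
    [0,0,0,0,0],
  ],
)

```text
time: 36.25
eef_pos: [0.4142, -0.2585, 0.075]
tcp_rot: [0.467, 0.512, -0.49, 0.529]
contact_force: [1.9, -1.0, 3.3]
opening: -0.001
```

Emit:
drive_tool(
  steps=[
    [-1,0,0,0,0],
    [-3,0,0,0,0],
    [-4,0,0,0,0],
    [-4,0,0,0,0],
    [-3,-3,0,0,0],
    [0,-4.5,0,0,0],
    [0,-4.5,0,0,0],
    [0,0,0,0,0],
  ],
)

```text
time: 37.05
eef_pos: [0.2913, -0.2616, 0.2251]
tcp_rot: [0.468, 0.512, -0.491, 0.527]
contact_force: [1.6, -0.0, -0.7]
opening: 0.0
```

```bash
python3 go.py .411 -.256 .1; python3 - <<'E'
from h import *
c=read_camera("scene");d=read_camera("top")
a=c["frame"][110:290,150:350,::-1]; b=d["frame"][120:300,145:345,::-1]
cv2.imwrite("pics/s6.png",cv2.convertScaleAbs(cv2.resize(np.hstack([a,b]),None,fx=2,fy=2,interpolation=cv2.INTER_CUBIC),alpha=1.5))
E
```

```text
t 37.05 grasp [ 0.291 -0.261  0.244] op 0.0 F [ 1.6 -0.  -0.7] q [-0.97 -0.4   2.24 -0.03  1.27 -1.05] tilt 2.3 yaw -85.44
to [ 0.411 -0.256  0.1  ] tool cm [14.264 12.098 -0.082] norm 18.703748390997557
```

View pics/s6.png

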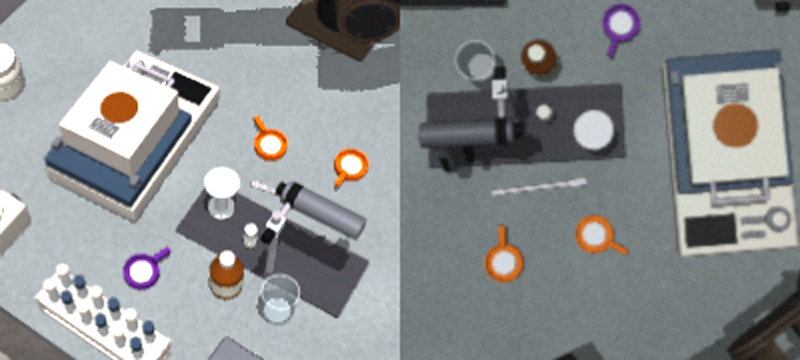

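The cover is shut on the deck (left view 120,115; right view 735,120), the pedestal is empty, and the vial, bottle, beaker and spatula are where they were. The arm is clear of everything.

```bash
python3 -c "
from plant import sign_off; print(sign_off())"
```

```text
the job is handed in; nothing more can be done
None
```

I did all the steps in the order asked and handed the job in at about 37 s of the 72 s allowed. `sign_off()` gives no verdict.

- **Trigger:** I squeezed it against its hard stop. A further 3 mm push barely moved the tool and the force rose to about 26 N. I then let it go, and a picture showed it back out.
- **Dish:** I carried it by the handle, with the tool's tilt unchanged throughout, and set it on the pan rest. The top camera showed it centred to within about 1–2 mm. The two cameras disagreed by up to about 5 mm on the dish's position before I picked it up, so I used the top camera alone for centring. I last saw the dish before shutting the cover, so nothing checked it afterwards.
- **Cover:** I folded it shut by the bar, then pressed down on the bar with about 25 N. The bar's top stood at 136.5 mm, where 137 mm is expected when shut.
- **Start key:** I pressed it about 5 mm to a hard stop at 25 N. On release the spring still pushed back over the last 4 mm or more, so I take the press as full.
- **Other things:** The final pictures show the vial, bottle, beaker and spatula where they stood, and the robot touching nothing. The mortar, tub and pot were not checked in the final crops, but the arm never came close to them at low height.

**Joint readings:** while I tilted the tool and brought it back by pushing at the reach limits, joint 3 read 0.2095 and 2.4845 rad. Its listed range is 0.21 to 2.48 rad, so it sat right at, or up to 0.0045 rad past, the rounded limits.

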